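# Close a split bearing block and push a grease coupler onto its tilted nipple

## Task

Swing the hinged cap of the bearing block shut so that the two halves meet edge to edge. Then lift the grease gun out of its wooden stand, set its coupler end squarely on the block's tilted grease nipple and press along the nipple until it snaps over the head and is fully home on the shoulder. Finish while still holding the gun pressed home against its spring, cap shut, and leave the other things on the table where they are.

Things in the scene. Friction and masses are not known exactly. Their poses are not given: they have to be found in the camera images.
- block: grey split bearing block, fixed: foot 160 x 76 x 12 mm, lower half with its flat split face 47 mm above the table. A steel bearing and 24 mm shaft (130 mm long, along y) lie in it, axis in the split face over the origin. Origin: centre of the underside; z up; x from the hinge side (towards the robot) to the free side; y along shaft and hinge.
- cap (a joint): angle of the block's hinged upper half (cap), rad: 0 = shut, edges flat on the lower half; 1.75 = thrown open towards the robot. Cap 64 mm wide (along y), reaching 124 mm from the hinge, about 0.35 kg. The hinge is stiff (0.32 N m): the cap stays where it is left and must be pushed right down until it sits, about 3 to 6 N at its free flange.
- cap_hinge (a point): point on the hinge line at the middle of the block's width, 47 mm above the table, 62 mm from the block's origin to its -x side; the hinge line runs along block y and every cap point circles about it
- cap_edge (a point): middle of the outer face of the cap's free flange (flat, 12 mm thick, 90 to 124 mm from the hinge, beyond the half-round hump of radius 34 mm): 107 mm from the hinge line along the cap and 12 mm out from its split face. This face is on top when shut and faces the robot when open: push here
- nipple (a point): steel grease nipple on a round boss 37 mm across on the cap's hump, moving with it. Origin: on its axis at the boss's flat face (the shoulder), where the coupler's rim comes to rest; z out along it. 20 mm tall: neck 8 mm, head 14 mm across at 13 mm, tip 6 mm. Cap shut: it leans 20 degrees from vertical towards block -x, shoulder 42 mm from the shaft axis, 86 mm above the table.
- gun: push-type grease gun, straight, 103 mm long, about 0.35 kg: round metal barrel 30 mm across from 27 to 95 mm, black end cap 35 mm, eight-sided steel coupler 31 mm over flats from 0 to 27 mm. Origin: centre of the open coupler rim; z to the end cap (up as it stands). Mouth 26 mm, narrowing to 19 mm; four sprung balls 6.5 mm inside snap behind the nipple's head in the last 3 mm.
- plunger (a joint): sprung plunger in the coupler, pushed in by the nipple's tip: 0 = free, about 0.009 m when the rim is home on the shoulder. It meets the tip 9 mm before home; its spring starts at 2 N and reaches about 11 N at home; passing the balls over the head takes a few N more.
- stand: fixed wooden block 80 x 110 x 40 mm; origin at the centre of its underside. The gun stands in the 38 mm wide middle hole, 28 mm deep (floor 12 mm above the table).
- mug: white mug, 76 mm wide, 85 mm tall, bystander
- tape: black roll of tape lying flat, 90 mm wide, 25 mm tall, bystander
- jar: small jar, 60 mm wide, 75 mm tall, bystander
- driver: screwdriver lying down, 200 mm long, bystander
- oilcan: can, 68 mm wide, 140 mm tall, bystander
- spanner: spanner lying down, 180 mm long, bystander
- carton: small carton 110 x 80 x 50 mm, bystander

How it is judged:
By the outcome, as a careful person would: the job done as asked, in the order asked, and still so for the second after the job is handed in, while the arm keeps its last pose, push and grip.
It also fails if it takes over 58 s, if anything falls off the work surface, if the arm or the gripper's body presses on something with over 40 N, if the wrist force passes 120 N, or if a joint passes its speed limit or range.

## Robot

A 6-joint arm with a two-finger parallel gripper is mounted at the origin on the work surface. World frame = base frame: x ahead of the robot, y to its left, z up, the work surface at z = 0. Lengths are in m, angles in rad, forces in N, time in s.
With the tool pointing down it reaches from about 0.4 to 0.825 m from the base axis. Payload 7 kg.
Tool frame: the origin (TCP) lies at the very end of the fingers, on their centre line; the grasp point (between the pads) lies 19 mm behind it; y points along the fingers, x is the direction in which the jaws open and shut, and the axes are right-handed (so a half turn about y gives the same grasp; the last joint's range is limited). The gripper opens to 88 mm and grips with 3 to 60 N. Pads are 19 mm wide; open, the fingers measure 130 mm over their backs; the gripper's body (78 mm by 193 mm) begins 47 mm behind the grasp point.
Start: joints at [1.5, 0.359, 0.012, 0, -1.224, -0.288], TCP at [0.237, 0.632, 0.227] pointing down, gripper open.
Joint ranges: [-3.07, 3.07], [-1.43, 2.12], [-1.02, 1.25], [-3.03, 1.67], [-3.05, -0], [-3.03, 3.03]. Speed limits (rad/s): [2.39, 2.39, 3.01, 3.14, 3.14, 3.14].

## Interface

Orientations are given as [roll, pitch, yaw] about the fixed x, y, z axes, in that order (R = Rz(yaw) Ry(pitch) Rx(roll)).
In Python, from station import arm gives the robot as it stands.
- The arm moves only by the tool move_arm, never from a script. Its arguments are lists of equal length, an entry for each row: "jaw": the closure, from 0 (fully open) to 1 (shut); "offset": the shift along the tool's x, y, z in m, a list of three; "roll": the turn about the tool's y in rad. In form: {"jaw": [jaw, ...], "offset": [[dx, dy, dz], ...], "roll": [roll, ...]}. A call has 1 to 5 rows; each row shifts and turns the commanded pose from where the row before left it, along the tool's axes as they then stand; what a row does not reach is not made up. A row lasts 1/8 s, in which the tool goes at most 62.5 mm and 10.7 degrees, less where a joint would pass 70% of its speed; a pose out of reach is approached as far as the arm can. A call is refused whole if a number of a shift passes 0.0625 or a number of a turn 0.188, either way. A call with a gripper value outside its range is refused whole. The fingers move at their own pace and stop on an object; "grip_force" is the grip in N (left out, the last holds). Time passes only in rows, so rows that do not move let the fingers close. It gives the time, the measured TCP pose, the force and the opening at its end, in the units of the state.
- arm.get_state(): the state, without advancing time (a new reading comes with each control period).
- arm.grab_frame(name): name is "scene" or "top" or "wrist"; returns a dict with "pixels" (420x560x3 uint8, blue, green, red), "fovy" (degrees; the focal length in pixels is half the picture's height over the tangent of half this angle, whatever the lens; pixels are square), "cx", "cy" (the principal point, pixels), "position" and "attitude" of the camera in the world; the wrist camera has in their place "hand_eye" (4x4, takes a point from camera to tool coordinates, whose origin is the TCP and whose axes are the tool frame's). Camera axes: x right, y down, z forward; pixel columns grow to the right and rows downward; lengths in m; the calibration is good to about 2 mm. A picture is of the moment at which its call begins: read the wrist's pose just before it. There is no depth.
- arm.job_done(): hands the job in, once; it reports no verdict.
Trained networks look in a picture, given as the dict that the camera call returned (one of the last four; its "shot" number tells which), for a name from the list of things; names that differ only in an ending like _2 or _b are one class to them, and where a whole thing is asked for, a point or a joint stands for the part that bears it (a point fixed in the world has none). Each returns a list of dicts, best first, with "p" (0 to 1); they miss things now and then, are a little off and sometimes report something else, mostly with a low value. They report only what shows in the picture. A call takes as long as a camera call.
- arm.recognise(picture, thing): "position" ([x, y, z] in m, in world coordinates, good to about 4 mm: the middle of the surface that is visible of it).
- arm.landmark_of(picture, thing): "position" ([x, y, z] in m, in world coordinates, good to about 4 mm: a listed point, or the origin of a listed thing).
The state is a dict: "t": time; "q": joint angles; "qd": joint speeds; "joint_efforts": joint torques, N m; "eef_pos": TCP position; "ee_rot": TCP orientation; "force": force on the tool from outside, world axes, zero at the start; "moment": the same for the moment, N m; "width": finger opening in m.
Only numpy, scipy, OpenCV 4.12 (cv2) and the standard library are available. Lean on these libraries where they do the work, as an engineer would, in place of code of your own. Each camera call takes 0.05 s, during which the arm holds its last target.

## Working session

There is one attempt and no reset: what is moved stays moved. The work goes in short steps, Python scripts to look and compute and a tool call to move; the robot and the scene stay as the last step left them, time stands still between calls to the robot, and variables do not carry over. Pictures are saved under pics/ and viewed, and the job is handed in when it is done.

Besides the shell and the picture viewer there is one more tool, called after "Emit:" as name(argument=value, ...) on one line, values as JSON. move_arm: Moves the arm, as the interface text tells. Its arguments: {"type":"object","properties":{"jaw":{"type":"array","items":{"type":"number"}},"offset":{"type":"array","items":{"type":"array","items":{"type":"number"}}},"roll":{"type":"array","items":{"type":"number"}},"grip_force":{"type":"number"}},"required":["jaw","offset","roll"]}

```bash
ls; mkdir -p pics
python3 - <<'E'
from station import arm
import cv2,json
s=arm.get_state();print({k:(v if not hasattr(v,'tolist') else v.tolist()) for k,v in s.items()})
for n in ("scene","top"):
    f=arm.grab_frame(n);cv2.imwrite(f"pics/{n}0.png",f["pixels"])
    print(n,f["fovy"],f["cx"],f["cy"],f["position"],f["attitude"])
    for t in ("block","cap_hinge","cap_edge","nipple","gun","stand","mug","tape","jar","driver","oilcan","spanner","carton"):
        print(t,[(r["position"],r["p"]) for r in arm.landmark_of(f,t)][:2])
E
```

```text
pics
{'t': 0.0, 'q': [1.5000944287242506, 0.3593835762062882, 0.011060896548937885, -0.000365177547675545, -1.2240625240107346, -0.28808853353908775], 'qd': [-0.0008921410051408261, -8.961762497434146e-05, -0.0005866535163191503, -0.0008244946361140399, -0.0008889450285613534, -0.00026746673476837], 'joint_efforts': [-0.0007258819277922157, -58.272342681884766, 29.30598020553589, 6.997385323047638, 0.006890405929880217, -0.0001667139395067352], 'eef_pos': [0.23687723913284411, 0.6315598565969379, 0.2256229856707783], 'ee_rot': [-1.5706739906907574, -0.0016209411605476731, -1.9297112278869584], 'force': [-0.0002609429163540587, -0.12617867048824985, -1.0205058025087363], 'moment': [0.0017770998494446553, -0.01754297722911822, -0.012401603469616268], 'width': 0.08796265405893128}
scene 42.42519631717095 281.284683299358 205.28694063870125 [ 1.49616521 -0.59896641  0.98918951] [-2.24595597 -0.02306792  1.00194085]
block [([0.5556, -0.1999, 0.0007], 0.57)]
cap_hinge [([0.4861, -0.1941, 0.0473], 0.67)]
cap_edge [([0.4849, -0.1885, 0.1561], 0.65), ([0.5695, 0.1767, -0.0019], 0.56)]
nipple 
[... 594 characters left out ...]
34 1.29042131] [-3.0658524  -0.01850782 -1.58158474]
block [([0.5471, -0.198, 0.0007], 0.98)]
cap_hinge [([0.4914, -0.1854, 0.0449], 0.69)]
cap_edge [([0.479, -0.1914, 0.1581], 0.92), ([0.491, -0.1882, 0.0383], 0.72)]
nipple [([0.4523, -0.1804, 0.0959], 0.71), ([0.6494, -0.4156, -0.0021], 0.25)]
gun [([0.5638, 0.1824, 0.0094], 0.67)]
stand [([0.5647, 0.182, -0.0037], 0.92), ([0.4917, -0.1877, 0.039], 0.15)]
mug [([0.7873, 0.0282, -0.0015], 0.58)]
tape [([0.3854, -0.0172, -0.0016], 0.7)]
jar [([0.4738, 0.3829, 0.0033], 0.8)]
driver [([0.5894, 0.4188, 0.001], 0.54)]
oilcan [([0.7743, -0.2203, 0.0003], 0.62)]
spanner [([0.4813, -0.3975, -0.001], 0.66)]
carton [([0.6491, -0.4153, -0.001], 0.67)]
```

View pics/scene0.png

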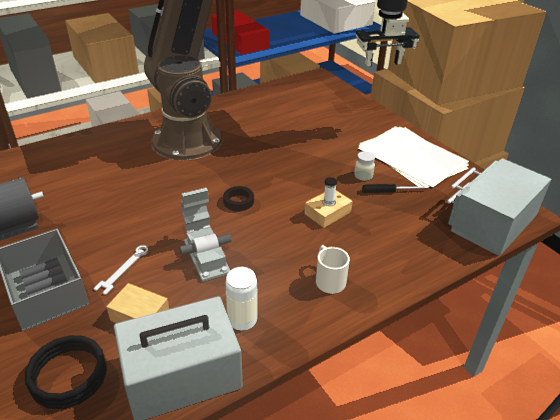

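View pics/top0.png

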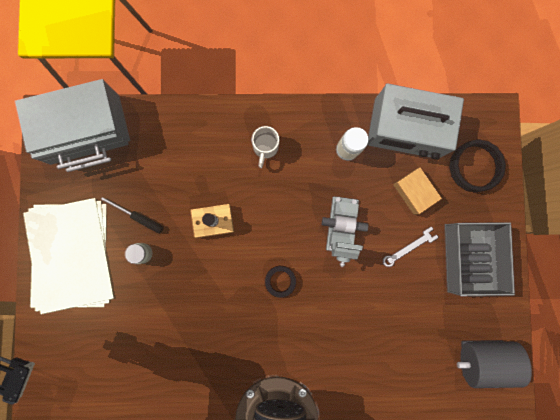

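The pictures show the block with its open cap at about (345,220) in top and (205,240) in scene. The gun stands in the stand at about (212,220) in top. I'll zoom in to pin down the poses.

```bash
cat > h.py <<'E'
import numpy as np,cv2
from scipy.spatial.transform import Rotation as R
C={'scene':(42.42519631717095,281.284683299358,205.28694063870125,[1.49616521,-0.59896641,0.98918951],[-2.24595597,-0.02306792,1.00194085]),
'top':(51.289704995963376,277.25757254278795,207.6128270793783,[0.50451017,0.01452334,1.29042131],[-3.0658524,-0.01850782,-1.58158474])}
def proj(n,P):
    fv,cx,cy,p,a=C[n];f=210/np.tan(np.radians(fv)/2)
    q=(np.atleast_2d(P)-p)@R.from_euler('xyz',a).as_matrix()
    return q[:,:2]/q[:,2:]*f+[cx,cy]
def ray(n,uv,z):
    fv,cx,cy,p,a=C[n];f=210/np.tan(np.radians(fv)/2)
    d=R.from_euler('xyz',a).as_matrix()@np.array([(uv[0]-cx)/f,(uv[1]-cy)/f,1]);p=np.array(p)
    return p+d*(z-p[2])/d[2]
E
cat > ov.py <<'E'
import sys
from h import *
bx,by,yaw,th=map(float,sys.argv[1:5]);sx,sy,syaw=map(float,sys.argv[5:8]);tag=sys.argv[8]; src=sys.argv[9] if len(sys.argv)>9 else '0'
def blk(P): return np.atleast_2d(P)@R.from_euler('z',yaw).as_matrix().T+[bx,by,0]
def cap(P): # cap coords r,y,out
    P=np.atleast_2d(np.array(P,float)); c,s=np.cos(th),np.sin(th)
    return blk(np.c_[-.062+P[:,0]*c-P[:,2]*s,P[:,1],.047+P[:,0]*s+P[:,2]*c])
lines=[]
def rect(x,y,z): return [[-x,-y,z],[x,-y,z],[x,y,z],[-x,y,z],[-x,-y,z]]
lines+=[(blk(rect(.08,.038,.012)),(0,255,0)),(blk(rect(.08,.038,0)),(0,200,0)),(blk([[0,-.065,.047],[0,.065,.047]]),(0,0,255)),
(cap([[.09,-.032,.012],[.124,-.032,.012],[.124,.032,.012],[.09,.032,.012],[.09,-.032,.012]]),(255,0,255)),
(cap([[0,-.032,0],[.124,-.032,0],[.124,.032,0],[0,.032,0]]),(255,255,0))]
a=np.radians(110);n0=np.array([.062+.042*np.cos(a),0,.042*np.sin(a)]);d=np.array([np.cos(a),0,np.sin(a)])
lines.append((cap([n0,n0+.02*d]),(0,255,255)))
st=lambda P:np.array(P)@R.from_euler('z',syaw).as_matrix().T+[sx,sy,0]
lines+=[(st(rect(.04,.055,.04)),(0,255,0)),(st(rect(.04,.055,0)),(0,200,0)),(st([[0,0,.012],[0,0,.115]]),(0,0,255))]
lines.append((st([[.0175*np.cos(t),.0175*np.sin(t),.115] for t in np.linspace(0,6.3,20)]),(255,0,255)))
K=5
for n in ('scene','top'):
    im=cv2.imread(f'pics/{n}{src}.png')
    boxes={'scene':((165,170),(280,160)),'top':((290,180),(175,190))}[n]
    out=[]
    for (u,v) in boxes:
        w,h=80,100
        if n=='scene': h=110
        c=cv2.resize(im[v:v+h,u:u+w],None,fx=K,fy=K,interpolation=cv2.INTER_CUBIC)
        c0=c.copy()
        for P,col in lines:
            q=((proj(n,P)-[u,v]+.5)*K).astype(np.int32)
            cv2.polylines(c,[q],False,col,1)
        out+=[c]
    cv2.imwrite(f'pics/ov_{n}_{tag}.png',np.hstack(out))
E
python3 ov.py .551 -.199 -.145 1.5 .566 .181 0 a
```

```text
(no output)
```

View pics/ov_top_a.png

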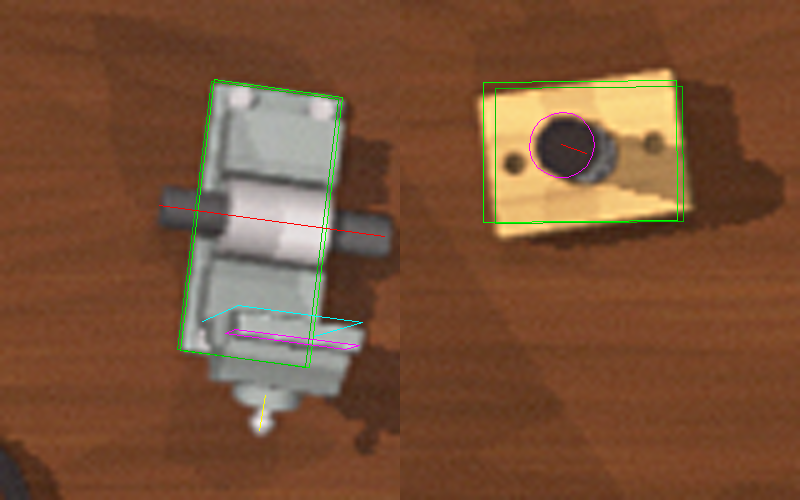

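View pics/ov_scene_a.png

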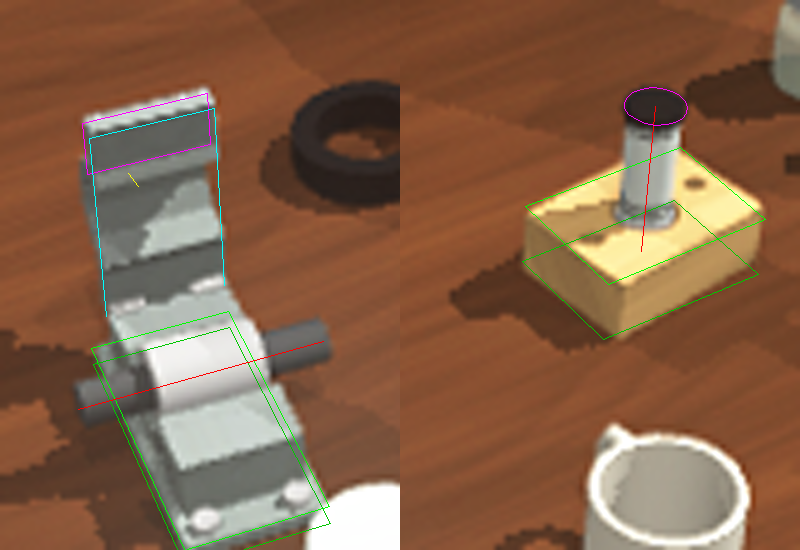

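The overlay is close: the shaft and flange are within about 1 px. The stand yaw should be about +0.06. I'll look at the block without the overlay.

Run:
```python
import cv2,numpy as np
a=cv2.imread('pics/top0.png')[190:270,318:368];b=cv2.imread('pics/scene0.png')[182:232,178:238]
a=cv2.resize(a,None,fx=7,fy=7,interpolation=cv2.INTER_CUBIC);b=cv2.resize(b,None,fx=7,fy=7,interpolation=cv2.INTER_CUBIC)
b=np.pad(b,((0,a.shape[0]-b.shape[0]),(0,0),(0,0)))
cv2.imwrite('pics/z1.png',np.hstack([a,b]))
```

```text
(no output)
```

View pics/z1.png

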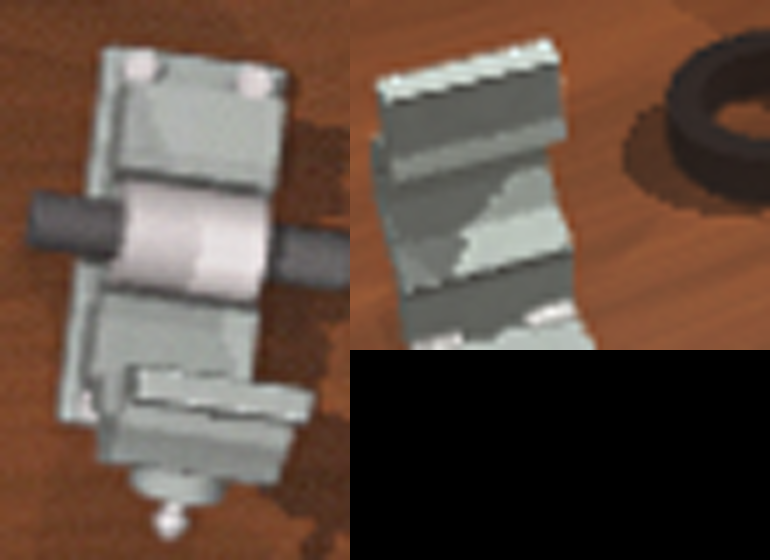

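```bash
cat > fit.py <<'E'
from h import *
from scipy.optimize import least_squares
top7=lambda p:np.array(p)/7-.5+[318,190]; sc7=lambda p:np.array(p)/7-.5+[178,182]
top5=lambda p:np.array(p)/5-.5+[290,180]; sc5=lambda p:np.array(p)/5-.5+[165,170]
a=np.radians(110);tip=[.062+.062*np.cos(a),0,.062*np.sin(a)]
cp=[('top',top7(p),q) for p,q in [((135,368),(.124,.032,0)),((315,390),(.124,-.032,0)),((134,401),(.124,.032,.012)),((308,423),(.124,-.032,.012)),((168,536),tip)]]
cp+=[('scene',sc7(p),q) for p,q in [((35,103),(.124,-.032,0)),((210,66),(.124,.032,0)),((27,80),(.124,-.032,.012)),((199,38),(.124,.032,.012))]]
bp=[('top',top7(p),q) for p,q in [((103,47),(.08,.038,.012)),((288,68),(.08,-.038,.012)),((60,418),(-.08,.038,.012))]]
bp+=[('top',top5((162,207)),(0,.065,.047)),('top',top5((390,236)),(0,-.065,.047)),('scene',sc5((82,402)),(0,-.065,.047)),('scene',sc5((328,338)),(0,.065,.047))]
def f(v):
    bx,by,yaw,th=v;c,s=np.cos(th),np.sin(th);r=[]
    blk=lambda P:R.from_euler('z',yaw).apply(P)+[bx,by,0]
    for n,uv,P in bp: r.append(proj(n,blk(P))[0]-uv)
    for n,uv,P in cp: r.append(proj(n,blk([-.062+P[0]*c-P[2]*s,P[1],.047+P[0]*s+P[2]*c]))[0]-uv)
    return np.array(r)
if __name__=='__main__':
    s=least_squares(lambda v:f(v).ravel(),[.551,-.199,-.145,1.5],x_scale=[.01,.01,.05,.05],loss='soft_l1')
    print(s.x);print(f(s.x).round(2).tolist())
E
python3 fit.py
```

```text
[ 0.55028402 -0.1987789  -0.14634002  1.5202869 ]
[[0.15, -0.53], [-0.75, -0.01], [-0.58, 0.55], [-0.66, -0.1], [-1.15, 0.29], [-0.77, 1.29], [-0.96, 0.6], [0.2, -0.15], [-0.78, 0.09], [-0.21, -0.21], [-0.29, 0.04], [-0.31, 0.07], [-0.31, 0.19], [-0.34, -0.54], [-0.55, 0.53], [-0.28, 0.6]]
```

Emit:
move_arm(jaw=[1,1,1,1,1], offset=[[0,0,0],[0,0,0],[0.044,0,0.031],[0.044,0,0.031],[0.044,0,0.031]], roll=[-0.106,-0.107,0,0,0], grip_force=20)

```text
t: 2.02
eef_pos: [0.3104, 0.4865, 0.2266]
ee_rot: [-1.571, 0.0, -1.716]
force: [1.4, 0.3, 0.1]
width: 0.0434
```

Emit:
move_arm(jaw=[1,1,1,1,1], offset=[[0.044,0,0.031],[0.044,0,0.031],[0.044,0,0.031],[0.044,0,0.031],[0.044,0,0.031]], roll=[0,0,0,0,0])

```text
t: 2.65
eef_pos: [0.4318, 0.2462, 0.227]
ee_rot: [-1.57, 0.001, -1.716]
force: [0.7, -0.0, 0.4]
width: 0.0006
```

Emit:
move_arm(jaw=[1,1,1,1,1], offset=[[0.0528,0,0.0094],[0.0528,0,0.0094],[0.0528,0,0.0094],[0.0528,0,0.0094],[0.0528,0,0.0094]], roll=[0,0,0,0,0])

```text
t: 3.28
eef_pos: [0.4393, -0.0219, 0.2271]
ee_rot: [-1.57, 0.001, -1.716]
force: [1.1, -0.3, 0.1]
width: 0.0003
```

Emit:
move_arm(jaw=[1,1,1,1,1], offset=[[0.0528,0,0.0094],[0.0528,0,0.0094],[0.0528,0,0.0094],[0,0.03,0],[0,0,0]], roll=[0,0,0,0,0])

```text
t: 3.9
eef_pos: [0.4426, -0.1817, 0.1949]
ee_rot: [-1.575, -0.0, -1.719]
force: [-0.2, 0.0, 0.9]
width: 0.0007
```

Run:
```python
from station import arm
import cv2,json
s=arm.get_state();print(s['t'],s['eef_pos'],s['ee_rot'],s['force'],s['q'])
f=arm.grab_frame("wrist");cv2.imwrite(f"pics/w1.png",f["pixels"]);print(f['hand_eye'],f['fovy'],f['cx'],f['cy'])
f=arm.grab_frame("scene");c=f["pixels"][100:300,100:380];cv2.imwrite(f"pics/s1.png",cv2.resize(c,None,fx=2.8,fy=2.8,interpolation=cv2.INTER_CUBIC))
```

```text
3.9 [ 0.44256768 -0.18169841  0.19493824] [-1.57484829e+00 -1.54751833e-04 -1.71866195e+00] [-0.24023186  0.03498859  0.92882942] [ 2.24739977e-02  5.87528240e-02 -4.51159698e-01 -6.10881540e-04
 -1.06490344e+00  1.40075350e+00]
[[ 9.99999960e-01  9.90598310e-05 -2.63913743e-04  3.09518737e-04]
 [ 2.80413807e-04 -2.53802699e-01  9.67255970e-01 -1.56471461e-01]
 [ 2.88341927e-05 -9.67256006e-01 -2.53802716e-01  6.79118081e-02]
 [ 0.00000000e+00  0.00000000e+00  0.00000000e+00  1.00000000e+00]] 59.21534970291881 279.77084707089654 208.41567980629412
```

View pics/w1.png

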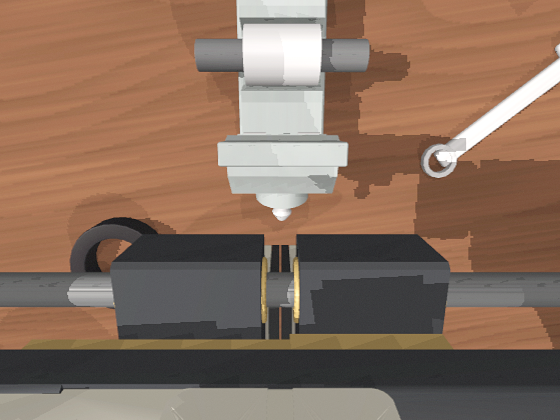

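View pics/s1.png

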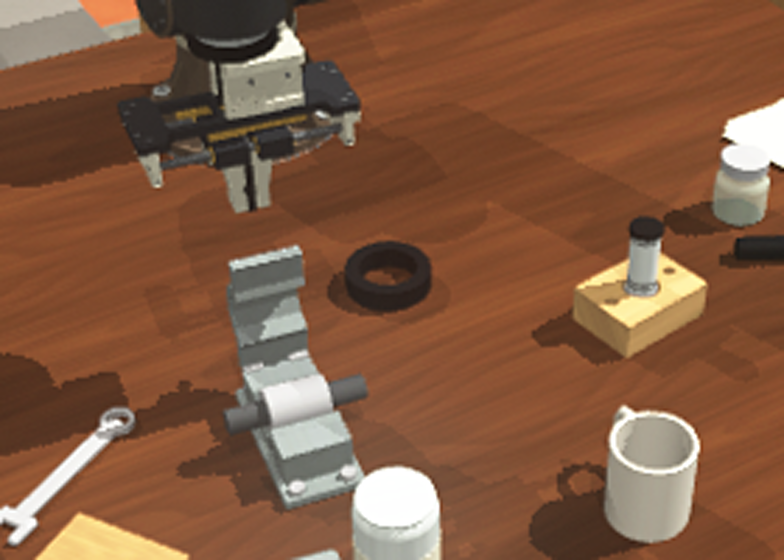

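Wrist picture: the flange is centred at about (282,153) and parallel to the jaw line, so yaw and lateral position are right. Next I'll compute the pushing arc.

Run:
```python
import numpy as np
w=.011;p=np.array([-.0473,.150])
print('down first', .195-.150)
for t in [87,80,73,66,59,52,45,38,31,24,18,12,6,2,0,-1]:
    th=np.radians(t); r=.108+.012*(87-t)/87
    c=np.array([r*np.cos(th)-.012*np.sin(th)-w,.047+r*np.sin(th)+.012*np.cos(th)]); 
    if t==87:c[1]=.150
    if t<87 and t>80:pass
    d=c-p;print(t,c.round(4),'dz %.4f dy %.4f'%(d[0],-d[1]));p=c
```

```text
down first 0.04500000000000001
87 [-0.0173  0.15  ] dz 0.0300 dy -0.0000
80 [-0.0039  0.1564] dz 0.0134 dy -0.0064
73 [0.0097 0.1556] dz 0.0136 dy 0.0008
66 [0.0231 0.1532] dz 0.0135 dy 0.0024
59 [0.0363 0.1491] dz 0.0132 dy 0.0041
52 [0.049  0.1433] dz 0.0127 dy 0.0058
45 [0.061  0.1359] dz 0.0120 dy 0.0073
38 [0.072  0.1271] dz 0.0111 dy 0.0088
31 [0.082  0.1169] dz 0.0100 dy 0.0102
24 [0.0907 0.1054] dz 0.0087 dy 0.0115
18 [0.0971 0.0947] dz 0.0063 dy 0.0107
12 [0.1023 0.0833] dz 0.0052 dy 0.0114
6 [0.1063 0.0714] dz 0.0040 dy 0.0120
2 [0.1082 0.0632] dz 0.0020 dy 0.0082
0 [0.109 0.059] dz 0.0008 dy 0.0042
-1 [0.1093 0.0569] dz 0.0003 dy 0.0021
```

Emit:
move_arm(jaw=[1,1,1], offset=[[0,0.04,0],[0,0.0,0.015],[0,0,0]], roll=[0,0,0])

```text
t: 4.38
eef_pos: [0.4617, -0.1832, 0.1583]
ee_rot: [-1.569, -0.001, -1.715]
force: [0.6, 0.6, 0.7]
width: 0.0005
```

Emit:
move_arm(jaw=[1,1,1,1,1], offset=[[0,0.001,0.012],[0,0.001,0.012],[0,0.001,0.0136],[0,0.0024,0.0135],[0,0.0041,0.0132]], roll=[0,0,0,0,0])

```text
t: 5.0
eef_pos: [0.5233, -0.1929, 0.1464]
ee_rot: [-1.572, -0.0, -1.717]
force: [-3.1, 0.1, -0.5]
width: 0.0006
```

Emit:
move_arm(jaw=[1,1,1,1,1], offset=[[0,0.0045,0.0135],[0,0.0065,0.0125],[0,0.008,0.0115],[0,0.0102,0.0105],[0,0.0115,0.009]], roll=[0,0,0,0,0])

```text
t: 5.62
eef_pos: [0.5801, -0.2011, 0.1057]
ee_rot: [-1.57, -0.0, -1.717]
force: [-1.5, 1.5, 1.4]
width: 0.0004
```

Run:
```python
from station import arm
import cv2
s=arm.get_state();print(s['t'],s['eef_pos'],s['force'])
f=arm.grab_frame("scene");c=f["pixels"][120:300,120:300];cv2.imwrite(f"pics/s2.png",cv2.resize(c,None,fx=3.3,fy=3.3,interpolation=cv2.INTER_CUBIC))
```

```text
5.625 [ 0.58006303 -0.20108367  0.10567948] [-1.52017845  1.45262148  1.39746442]
```

View pics/s2.png

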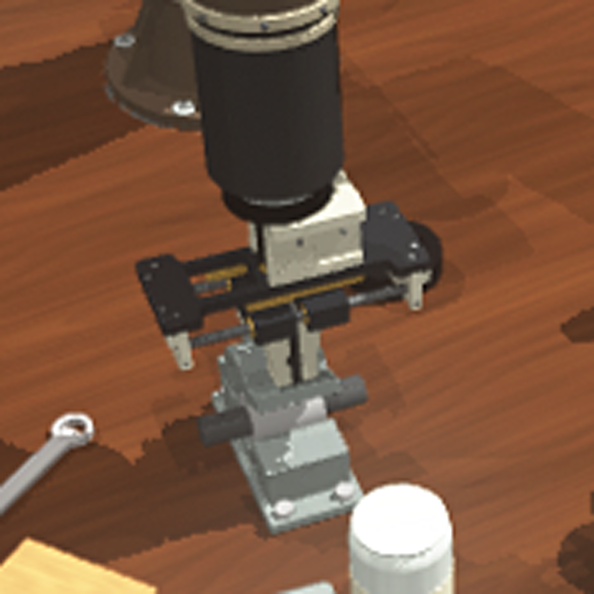

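Emit:
move_arm(jaw=[1,1,1,1,1], offset=[[0,0.0107,0.006],[0,0.0114,0.005],[0,0.012,0.0035],[0,0.0082,0.0015],[0,0.0,0.0]], roll=[0,0,0,0,0])

```text
t: 6.3
eef_pos: [0.5947, -0.2032, 0.0632]
ee_rot: [-1.572, -0.0, -1.717]
force: [1.1, 0.9, 0.2]
width: 0.0008
```

Emit:
move_arm(jaw=[1,1], offset=[[0,0.003,0],[0,0,0]], roll=[0,0])

```text
t: 6.55
eef_pos: [0.5951, -0.2032, 0.0613]
ee_rot: [-1.57, 0.0, -1.717]
force: [-0.5, -0.8, -0.0]
width: 0.0005
```

Run:
```python
from station import arm
import cv2,numpy as np
f=arm.grab_frame("scene");c=f["pixels"][180:280,150:270];a=cv2.resize(c,None,fx=4,fy=4,interpolation=cv2.INTER_CUBIC)
f=arm.grab_frame("wrist");b=f["pixels"];b=cv2.resize(b,(533,400))
cv2.imwrite("pics/s3.png",np.hstack([a,b])[:, :])
```

```text
(no output)
```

View pics/s3.png

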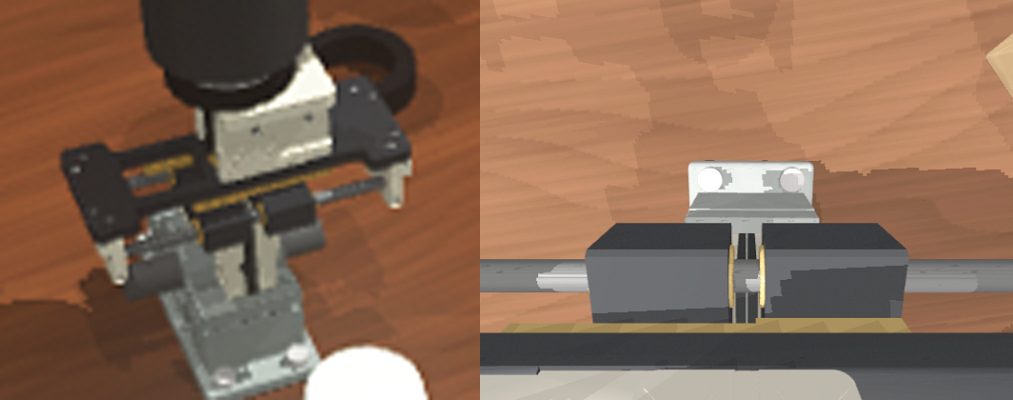

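Emit:
move_arm(jaw=[1,1], offset=[[0,0.003,0],[0,0,0]], roll=[0,0])

```text
t: 6.9
eef_pos: [0.5954, -0.2033, 0.0593]
ee_rot: [-1.57, -0.0, -1.716]
force: [-1.8, 1.7, 8.4]
width: 0.0002
```

Emit:
move_arm(jaw=[1,1], offset=[[0,0.002,0],[0,0,0]], roll=[0,0])

```text
t: 7.15
eef_pos: [0.5954, -0.2034, 0.0591]
ee_rot: [-1.569, -0.001, -1.716]
force: [-7.8, 3.8, 22.9]
width: 0.0005
```

Emit:
move_arm(jaw=[1,1,1,0.5,0], offset=[[0,-0.04,0.003],[0,-0.06,0],[0,-0.05,-0.03],[-0.01,0,-0.06],[-0.01,0,-0.04]], roll=[0,0,0,0,0])

```text
t: 7.78
eef_pos: [0.4702, -0.1647, 0.2066]
ee_rot: [-1.57, 0.001, -1.717]
force: [0.9, 1.4, -0.4]
width: 0.0149
```

Emit:
move_arm(jaw=[0,0], offset=[[0.02,0,0],[0,0,0]], roll=[0,0])

```text
t: 8.02
eef_pos: [0.469, -0.1852, 0.2066]
ee_rot: [-1.57, 0.0, -1.717]
force: [0.2, 0.8, 0.6]
width: 0.0348
```

Run:
```python
from station import arm
import cv2,numpy as np
s=arm.get_state();print(s['t'],s['eef_pos'].tolist(),s['ee_rot'].tolist())
f=arm.grab_frame("wrist");cv2.imwrite("pics/w4.png",f["pixels"])
for t in ('nipple','cap_edge','cap_hinge','block'): print(t,[(r["position"],r["p"]) for r in arm.landmark_of(f,t)][:2])
f=arm.grab_frame("scene");cv2.imwrite("pics/scene4.png",f["pixels"]);c=f["pixels"][180:290,150:270];a=cv2.resize(c,None,fx=5,fy=5,interpolation=cv2.INTER_CUBIC);cv2.imwrite("pics/s4.png",a)
for t in ('nipple','cap_edge'): print(t,[(r["position"],r["p"]) for r in arm.landmark_of(f,t)][:2])
```

```text
8.025 [0.468992885536938, -0.18520874356133918, 0.20658236434063482] [-1.5695420979717378, 0.00015643296296929954, -1.7172181684381975]
nipple [([0.5358, -0.2014, 0.0861], 0.91)]
cap_edge [([0.5949, -0.2033, 0.054], 0.94)]
cap_hinge [([0.4899, -0.1909, 0.0484], 0.97)]
block [([0.5493, -0.1973, 0.0002], 0.83)]
nipple [([0.5371, -0.1971, 0.0848], 0.74)]
cap_edge [([0.5954, -0.2053, 0.0565], 0.86)]
```

View pics/w4.png

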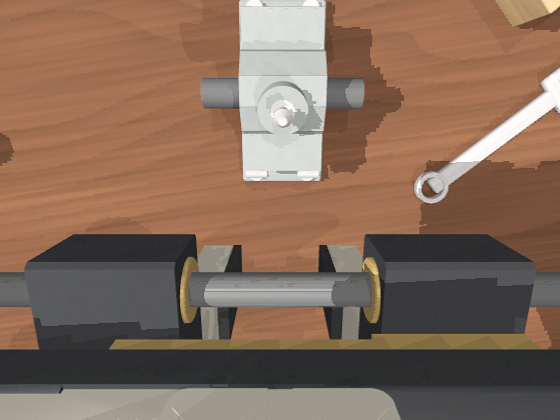

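View pics/s4.png

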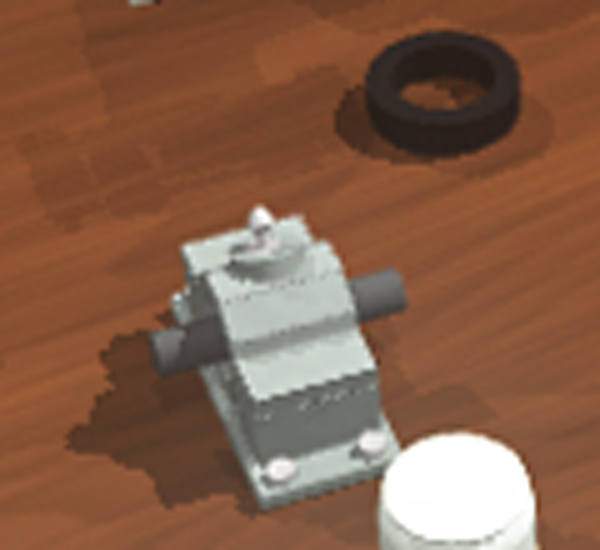

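Run:
```python
import cv2
c=cv2.imread('pics/w4.png')[70:150,235:335]
cv2.imwrite('pics/z4.png',cv2.resize(c,None,fx=7,fy=7,interpolation=cv2.INTER_CUBIC))
```

```text
(no output)
```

View pics/z4.png

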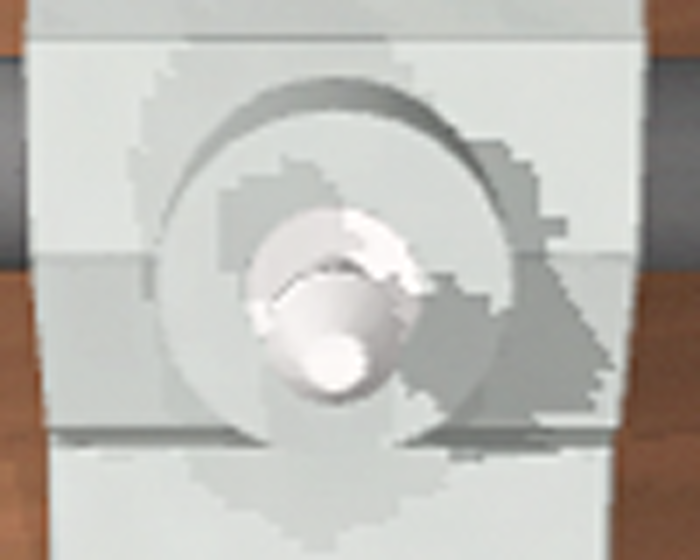

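The cap is shut. The boss is centred at about (282.5,109.6) and the tip at (282,121) in the wrist image, within 1 mm of the model. Now I'll go above the gun.

Emit:
move_arm(jaw=[0,0,0,0,0], offset=[[-0.0534,0,0.006],[-0.0534,0,0.006],[-0.0534,0,0.006],[-0.0534,0,0.006],[-0.0534,0,0.006]], roll=[0,0,0,0,0])

```text
t: 9.05
eef_pos: [0.5381, 0.077, 0.2061]
ee_rot: [-1.571, 0.0, -1.716]
force: [1.2, -0.1, -0.3]
width: 0.0874
```

Emit:
move_arm(jaw=[0,0,0,0], offset=[[-0.0534,0,0.006],[-0.0534,0,0.006],[0,0,0],[0,0,0]], roll=[0,0,0,0])

```text
t: 9.55
eef_pos: [0.5648, 0.179, 0.2054]
ee_rot: [-1.572, -0.001, -1.716]
force: [-0.2, 0.1, -0.7]
width: 0.0875
```

Run:
```python
from station import arm
import cv2,numpy as np
s=arm.get_state();print(s['t'],s['eef_pos'].tolist(),s['ee_rot'].tolist(),s['width'])
f=arm.grab_frame("wrist");cv2.imwrite("pics/w5.png",f["pixels"])
for t in ('gun','stand'): print(t,[(r["position"],r["p"]) for r in arm.landmark_of(f,t)][:2])
```

```text
9.55 [0.5648404325644936, 0.17899856174505463, 0.20544198783086975] [-1.571787948614561, -0.0008816597179504004, -1.7159020904153068] 0.08748747289955257
gun [([0.5691, 0.1796, 0.0119], 0.94)]
stand [([0.5668, 0.1816, 0.0016], 0.86)]
```

View pics/w5.png

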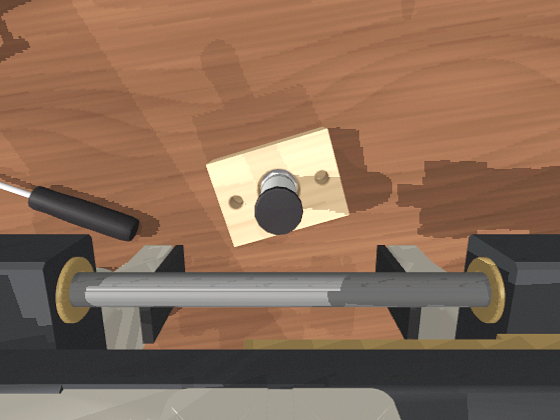

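Emit:
move_arm(jaw=[0,0,0,0,0.6], offset=[[0,0.048,0.001],[0,0.048,0],[0,0.048,0],[0,0,0],[0,0,0]], roll=[0,0,0,0,0], grip_force=12)

```text
t: 10.32
eef_pos: [0.5674, 0.1788, 0.064]
ee_rot: [-1.569, 0.001, -1.717]
force: [0.4, 1.1, 1.3]
width: 0.0819
```

Emit:
move_arm(jaw=[1,1,1,1,1], offset=[[0,0,0],[0,0,0],[0,0,0],[0,0,0],[0,0,0]], roll=[0,0,0,0,0])

```text
t: 10.95
eef_pos: [0.5662, 0.1789, 0.0621]
ee_rot: [-1.571, 0.0, -1.716]
force: [0.8, -0.1, 0.5]
width: 0.033
```

Emit:
move_arm(jaw=[1,1], offset=[[0,0,0],[0,0,0]], roll=[0,0])

```text
t: 11.2
eef_pos: [0.5657, 0.1785, 0.0614]
ee_rot: [-1.572, -0.001, -1.717]
force: [-0.5, -0.2, -4.5]
width: 0.0301
```

Emit:
move_arm(jaw=[1,1,1,1,1], offset=[[0,-0.01,0],[0,0,-0.006],[0,0,-0.006],[0,0,-0.006],[0,0,-0.003]], roll=[0,0,0,0,0])

```text
t: 11.82
eef_pos: [0.5468, 0.1826, 0.0733]
ee_rot: [-1.567, 0.002, -1.716]
force: [6.2, -0.4, -3.1]
width: 0.0297
```

Run:
```python
from station import arm
import cv2,numpy as np
s=arm.get_state();print(s['t'],s['eef_pos'].tolist(),s['force'].tolist(),s['moment'].tolist(),s['width'])
f=arm.grab_frame("scene");c=f["pixels"][130:240,270:390];a=cv2.resize(c,None,fx=4,fy=4,interpolation=cv2.INTER_CUBIC)
f=arm.grab_frame("wrist");b=f["pixels"][:330];b=cv2.resize(b,(560,330))
cv2.imwrite("pics/s6.png",a);cv2.imwrite("pics/w6.png",b)
```

```text
11.825 [0.5467807643390257, 0.18264332105413716, 0.07326420687672466] [6.214761152529248, -0.43690591613624635, -3.0936390813259442] [-0.41319755040809897, -2.357013459283981, -0.006561126251753537] 0.029651170809891676
```

View pics/s6.png

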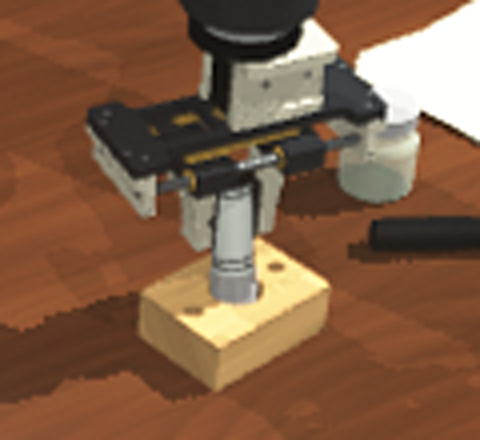

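View pics/w6.png

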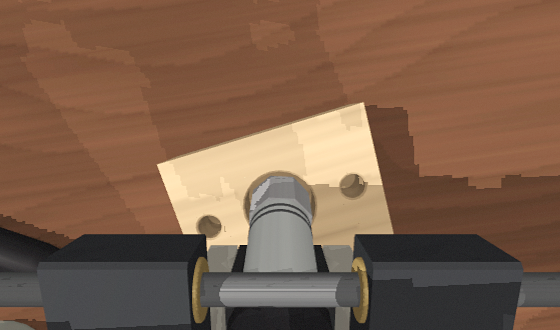

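```bash
cat > tilt.py <<'E'
import numpy as np,cv2,sys
from scipy.spatial.transform import Rotation as R
H=np.array([[9.99999960e-01,9.90598310e-05,-2.63913743e-04,3.09518737e-04],[2.80413807e-04,-2.53802699e-01,9.67255970e-01,-1.56471461e-01],[2.88341927e-05,-9.67256006e-01,-2.53802716e-01,6.79118081e-02]])
F=210/np.tan(np.radians(59.21534970291881/2))
def wp(P):
    c=(np.atleast_2d(P)-H[:,3])@H[:,:3]
    return c[:,:2]/c[:,2:]*F+[279.77084707089654,208.41567980629412]
def ring(g,rad,phi,G=.0684,dx=0,dz=0):
    ph=np.radians(phi); a=np.array([0,-np.cos(ph),-np.sin(ph)]) # gun axis up
    n=np.array([0,-np.sin(ph),np.cos(ph)]); o=np.array([dx,-.019,dz])
    return np.array([o+a*(g-G)+rad*(n*np.cos(t)+np.array([1,0,0])*np.sin(t)) for t in np.linspace(-np.pi,np.pi,73)])
if __name__=='__main__':
    src,phi,tag,u,v,w,h,K=sys.argv[1],float(sys.argv[2]),sys.argv[3],*map(int,sys.argv[4:9])
    G=float(sys.argv[9]) if len(sys.argv)>9 else .0684
    im=cv2.resize(cv2.imread(src)[v:v+h,u:u+w],None,fx=K,fy=K,interpolation=cv2.INTER_CUBIC)
    o=im.copy()
    for g,r,c in((.027,.015,(0,0,255)),(.027,.0155,(0,255,0)),(0,.0155,(255,0,255)),(.095,.0175,(255,0,0))):
        cv2.polylines(o,[((wp(ring(g,r,phi,G))-[u,v]+.5)*K).astype(np.int32)],False,c,1)
    cv2.imwrite(f'pics/{tag}.png',np.hstack([im,o]))
E
python3 tilt.py pics/w6.png 20 t6 230 160 100 110 4
```

```text
(no output)
```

View pics/t6.png

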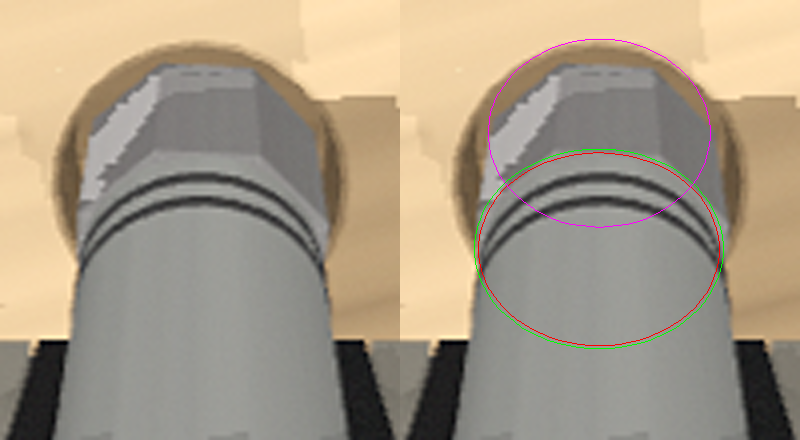

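Emit:
move_arm(jaw=[1,1,1,1,1], offset=[[0,0,0],[0,0,0],[0,-0.02,0],[0,-0.04,0],[0,0,0]], roll=[0,0,0,0,0], grip_force=45)

```text
t: 12.55
eef_pos: [0.546, 0.1825, 0.1345]
ee_rot: [-1.568, 0.003, -1.716]
force: [0.8, 0.5, -4.7]
width: 0.0295
```

```bash
python3 - <<'E'
from station import arm
import cv2,numpy as np
s=arm.get_state();print(s['t'],s['eef_pos'].tolist(),s['ee_rot'].tolist(),s['force'].tolist(),s['moment'].tolist(),s['width'])
f=arm.grab_frame("wrist");cv2.imwrite("pics/w7.png",f["pixels"])
print([(r["position"],r["p"]) for r in arm.landmark_of(f,'gun')][:2])
f=arm.grab_frame("scene");c=f["pixels"][110:240,270:390];a=cv2.resize(c,None,fx=5,fy=5,interpolation=cv2.INTER_CUBIC);cv2.imwrite("pics/s7.png",a[:600])
print([(r["position"],r["p"]) for r in arm.landmark_of(f,'gun')][:2])
E
python3 tilt.py pics/w7.png 20 t7 230 160 100 110 4
```

```text
12.55 [0.5459520347948268, 0.1825073736193091, 0.13445916930592053] [-1.5684587801437142, 0.002592607056559393, -1.71644388385762] [0.8356458746917832, 0.5155373620258001, -4.720302730722655] [0.010449443955342513, -0.003102747284409335, 0.006723250428665007] 0.02948804613679317
[([0.565, 0.1781, 0.0866], 0.93)]
[([0.563, 0.1777, 0.0875], 0.65), ([0.3931, -0.0138, 0.0043], 0.62)]
```

View pics/t7.png

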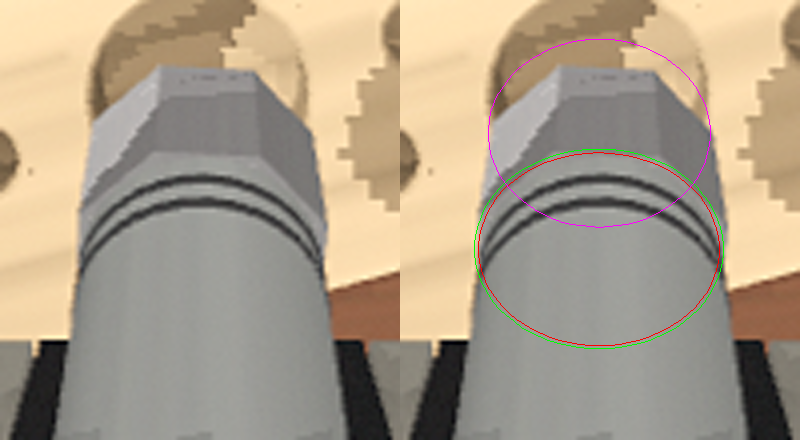

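View pics/s7.png

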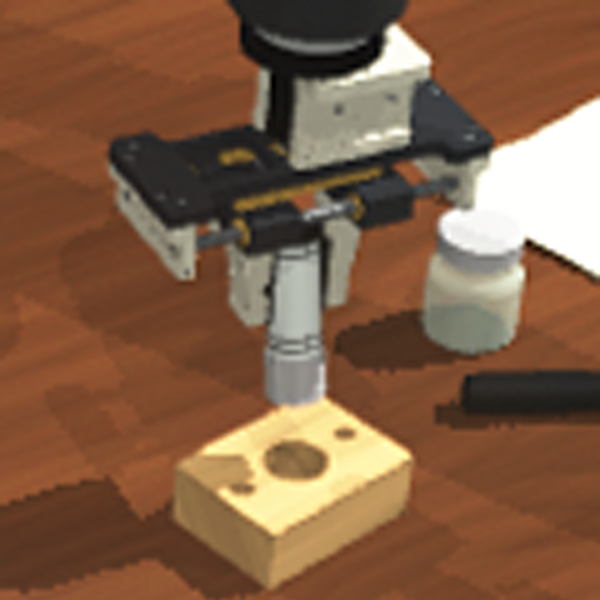

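```bash
python3 - <<'E'
from tilt import *
for phi in (12,14,16,18,20,22):
    f=lambda g,r:wp(ring(g,r,phi))[36,1]
    w=lambda g,r:np.ptp(wp(ring(g,r,phi))[:,0])
    print(phi,[round(f(g,r),1) for g,r in((.027,.0155),(.003,.0155),(0,.0155),(0,.0145),(0,.013))],round(w(.027,.0155),1),round(w(0,.0155),1))
E
python3 - <<'E'
import cv2
c=cv2.imread('pics/w7.png')[165:245,240:320]
cv2.imwrite('pics/z7.png',cv2.resize(c,None,fx=7,fy=7,interpolation=cv2.INTER_LANCZOS4))
E
```

```text
12 [np.float64(205.0), np.float64(185.6), np.float64(183.5), np.float64(185.2), np.float64(187.6)] 61.2 54.2
14 [np.float64(202.9), np.float64(182.2), np.float64(179.9), np.float64(181.6), np.float64(184.0)] 61.4 54.5
16 [np.float64(200.8), np.float64(178.8), np.float64(176.3), np.float64(178.0), np.float64(180.5)] 61.7 54.8
18 [np.float64(198.8), np.float64(175.4), np.float64(172.8), np.float64(174.5), np.float64(176.9)] 61.9 55.1
20 [np.float64(196.8), np.float64(172.1), np.float64(169.4), np.float64(171.0), np.float64(173.5)] 62.2 55.5
22 [np.float64(194.9), np.float64(168.8), np.float64(165.9), np.float64(167.6), np.float64(170.0)] 62.5 55.9
```

View pics/z7.png

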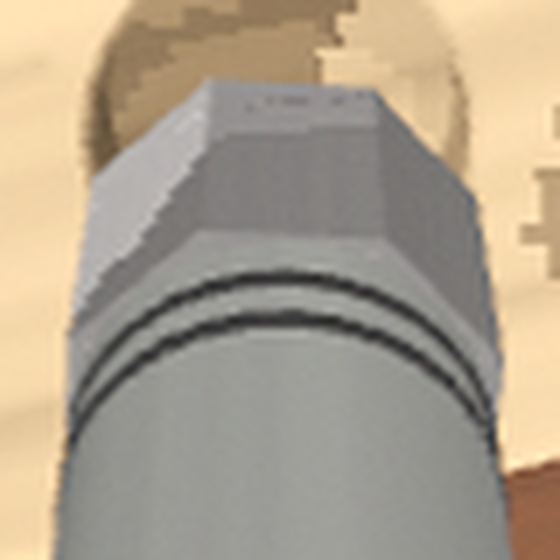

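The gun is lifted and tilted. Estimates of the tilt range from 12 to 18 degrees. I'll turn the tool so the scene camera sees the tilt side-on.

Emit:
move_arm(jaw=[1,1,1,1,1], offset=[[0,0,0],[0,0,0],[0,0,0],[0,0,0],[0,0,0]], roll=[-0.17,-0.17,-0.17,-0.17,-0.17])

```text
t: 13.38
eef_pos: [0.5444, 0.1813, 0.1304]
ee_rot: [-1.574, 0.001, -0.861]
force: [0.7, 0.5, -4.3]
width: 0.0292
```

Emit:
move_arm(jaw=[1,1,1], offset=[[0,0,0],[0,0,0],[0,0,0]], roll=[-0.17,0,0])

```text
t: 13.75
eef_pos: [0.545, 0.1816, 0.1313]
ee_rot: [-1.572, 0.0, -0.7]
force: [0.2, 0.5, -3.4]
width: 0.0293
```

```bash
cat > side.py <<'E'
import sys
from station import arm
from h import *
tag=sys.argv[1]; phis=[float(x) for x in sys.argv[2:5]]
s=arm.get_state();print(s['t'],s['eef_pos'].tolist(),s['ee_rot'].tolist(),s['q'].round(2).tolist(),s['width'])
f=arm.grab_frame("scene");im=f["pixels"]
Rt=R.from_euler('xyz',s['ee_rot']).as_matrix();p=np.array(s['eef_pos'])
ctr=proj('scene',p)[0].astype(int);u,v=ctr-[35,45];K=6
c=cv2.resize(im[v:v+90,u:u+65],None,fx=K,fy=K,interpolation=cv2.INTER_CUBIC);o=c.copy()
for phi,col in zip(phis,((0,0,255),(0,255,0),(255,0,0))):
    ph=np.radians(phi);a=np.array([0,-np.cos(ph),-np.sin(ph)]);n=np.array([0,-np.sin(ph),np.cos(ph)])
    for sg in(-1,1):
        P=[p+Rt@(np.array([0,-.019,0])+a*(g-.0684)+sg*r*n) for g,r in((0,.0155),(.027,.0155),(.027,.015),(.095,.015),(.095,.0175),(.103,.0175))]
        cv2.polylines(o,[((proj('scene',P)-[u,v]+.5)*K).astype(np.int32)],False,col,1)
cv2.imwrite(f'pics/{tag}.png',np.hstack([c,o]))
print([(r["position"],r["p"]) for r in arm.landmark_of(f,'gun')][:2])
E
python3 side.py side1 14 17 20
```

```text
13.75 [0.5449575059251524, 0.18156365541981082, 0.13127566334795343] [-1.5722661064885246, 0.0004709794422605995, -0.7004203498830952] [0.66, 0.28, -0.34, -0.0, -0.96, 1.78] 0.0293366167352643
[([0.5593, 0.1915, 0.087], 0.7)]
```

View pics/side1.png

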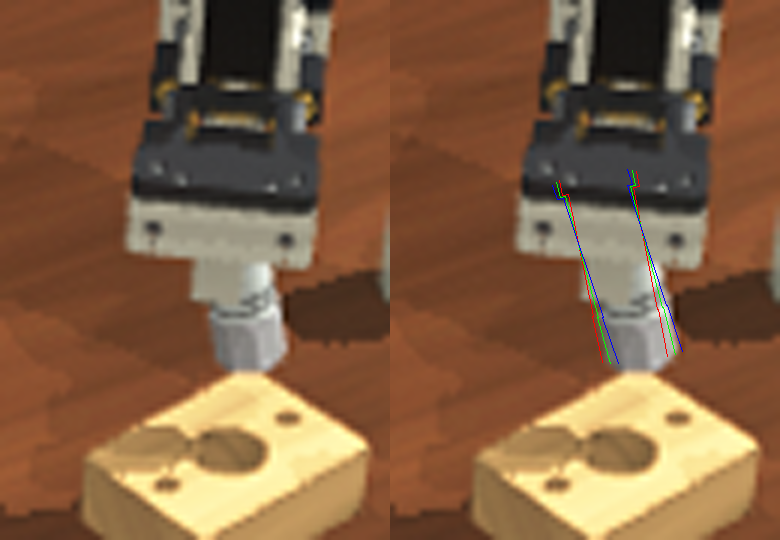

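Emit:
move_arm(jaw=[1,1,1,1,1], offset=[[0,0,0],[0,0,0],[0,0,0],[0,0,0],[0,0,0]], roll=[0.17,0.17,0.17,0.17,0.17])

```text
t: 14.48
eef_pos: [0.5453, 0.1818, 0.132]
ee_rot: [-1.571, -0.0, -1.554]
force: [-0.1, -0.2, -3.6]
width: 0.0297
```

Emit:
move_arm(jaw=[1,1,1], offset=[[0,0,0],[0,0,0.003],[0,0,0]], roll=[0.17,0,0])

```text
t: 14.85
eef_pos: [0.5486, 0.1814, 0.132]
ee_rot: [-1.571, 0.0, -1.714]
force: [-0.4, -0.8, -3.6]
width: 0.0295
```

Emit:
move_arm(jaw=[1,1,1,1], offset=[[0,0.02,0],[0,0.02,0],[0,0.018,0],[0,0,0]], roll=[0,0,0,0], grip_force=15)

```text
t: 15.35
eef_pos: [0.548, 0.181, 0.073]
ee_rot: [-1.572, -0.001, -1.715]
force: [0.2, 0.8, -2.9]
width: 0.0298
```

Emit:
move_arm(jaw=[1,1,1,1], offset=[[0,0,-0.003],[0,0,-0.002],[0,0,-0.002],[0,0,0]], roll=[0,0,0,0])

```text
t: 15.85
eef_pos: [0.5434, 0.1833, 0.0758]
ee_rot: [-1.567, 0.003, -1.715]
force: [6.5, -1.4, -6.1]
width: 0.0298
```

Emit:
move_arm(jaw=[1,1,1,1,1], offset=[[0,0,0],[0,0,0],[0,-0.02,0],[0,-0.04,0],[0,0,0]], roll=[0,0,0,0,0], grip_force=45)

```text
t: 16.48
eef_pos: [0.5433, 0.1837, 0.1382]
ee_rot: [-1.565, 0.005, -1.716]
force: [-0.2, 0.3, -5.0]
width: 0.0292
```

```bash
python3 - <<'E'
from station import arm
import cv2,numpy as np
s=arm.get_state();print(s['t'],s['eef_pos'].tolist(),s['force'].tolist(),s['width'])
g=s['eef_pos']+np.array([0,0,.019])
f=arm.grab_frame("wrist");cv2.imwrite("pics/w8.png",f["pixels"])
def show(r):
    d=np.array(r["position"])-g;u=d[0]*.9894-d[1]*.1455;print(r["position"],r["p"],np.degrees(np.arctan2(u,-d[2])),np.linalg.norm(d))
for r in arm.landmark_of(f,'gun')[:1]: show(r)
f=arm.grab_frame("scene")
for r in arm.landmark_of(f,'gun')[:1]: show(r)
E
python3 tilt.py pics/w8.png 20 t8 230 150 100 110 4
```

```text
16.475 [0.5432893879388937, 0.18367641360345208, 0.13822173784775538] [-0.19659399837902114, 0.3090686094269087, -5.039879443692374] 0.029171217038603505
[0.5636, 0.1786, 0.0914] 0.63 17.563653615300396 0.06907092087607274
[0.561, 0.1766, 0.091] 0.63 15.65059908961684 0.0689134237477936
```

View pics/t8.png

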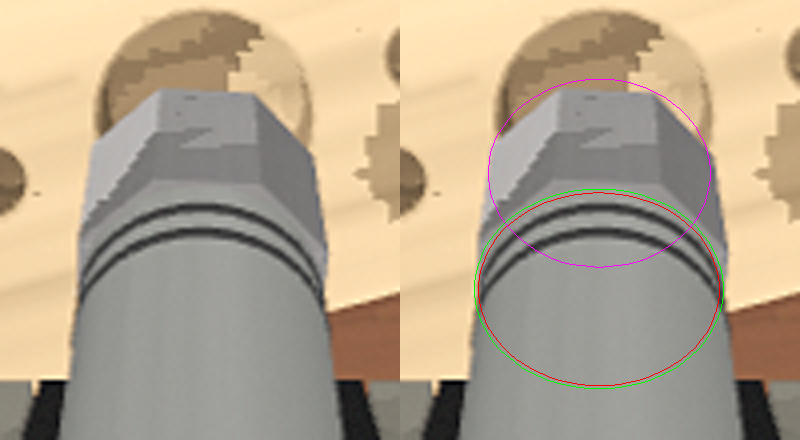

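Emit:
move_arm(jaw=[1,1,1,1,1], offset=[[0.03,-0.02,0.001],[0.05,-0.02,0.001],[0.05,-0.022,0.002],[0.05,0,0.002],[0.05,0,0.002]], roll=[0,0,0,0,0])

```text
t: 17.3
eef_pos: [0.515, -0.0478, 0.1954]
ee_rot: [-1.572, -0.0, -1.716]
force: [0.7, -0.0, -4.3]
width: 0.0293
```

Emit:
move_arm(jaw=[1,1,1,1,1], offset=[[0.05,0,0.001],[0.05,0,0.001],[0.03,0,0.001],[0.0176,0,0],[0,0,0]], roll=[0,0,0,0,0])

```text
t: 17.92
eef_pos: [0.4968, -0.1935, 0.1952]
ee_rot: [-1.572, -0.0, -1.718]
force: [0.5, 0.1, -3.6]
width: 0.0295
```

```bash
cat > look.py <<'E'
import sys
from station import arm
import cv2,numpy as np
s=arm.get_state();p=s['eef_pos'];print(s['t'],p.tolist(),s['ee_rot'].tolist(),'F',s['force'].round(1).tolist(),'M',s['moment'].round(2).tolist(),s['width'])
print('u',p[0]*.9894-p[1]*.1455,'v',p[0]*.1455+p[1]*.9894,'z',p[2])
t=sys.argv[1]
f=arm.grab_frame("wrist");b=f["pixels"][60:310,140:420]
g=arm.grab_frame("scene");c=g["pixels"][140:290,140:280]
b=cv2.resize(b,(560,500),interpolation=cv2.INTER_CUBIC);c=cv2.resize(c,None,fx=500/150,fy=500/150,interpolation=cv2.INTER_CUBIC)
cv2.imwrite(f"pics/{t}.png",cv2.resize(np.hstack([b,c]),None,fx=.78,fy=.78,interpolation=cv2.INTER_AREA))
cv2.imwrite(f"pics/{t}_w.png",f["pixels"]);cv2.imwrite(f"pics/{t}_s.png",g["pixels"])
E
python3 look.py L1
```

```text
17.925 [0.49683383232875566, -0.1934777058336546, 0.19520053634226703] [-1.5724746508191025, -8.0751757105757e-05, -1.7182010589536196] F [0.5, 0.1, -3.6] M [0.02, -0.03, -0.03] 0.029468413070691535
u 0.5197183999048676 v -0.1191375195479839 z 0.19520053634226703
```

View pics/L1.png

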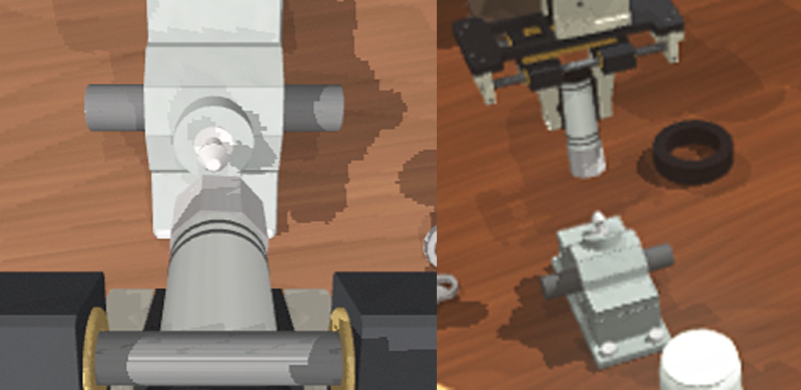

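Emit:
move_arm(jaw=[1,1], offset=[[-0.0028,0.019,0.002],[0,0,0]], roll=[0,0])

```text
t: 18.27
eef_pos: [0.4991, -0.1892, 0.1758]
ee_rot: [-1.574, 0.0, -1.715]
force: [0.0, -0.2, -3.8]
width: 0.0292
```

```bash
python3 look.py L2
```

```text
18.275 [0.4990550005237045, -0.1891515663138752, 0.17579295226864441] [-1.5737739992988573, 0.00010893349235940875, -1.715338494484952] F [0.0, -0.2, -3.8] M [-0.06, 0.03, -0.01] 0.02921176250590464
u 0.521286570416822 v -0.1145340571347491 z 0.17579295226864441
```

View pics/L2.png

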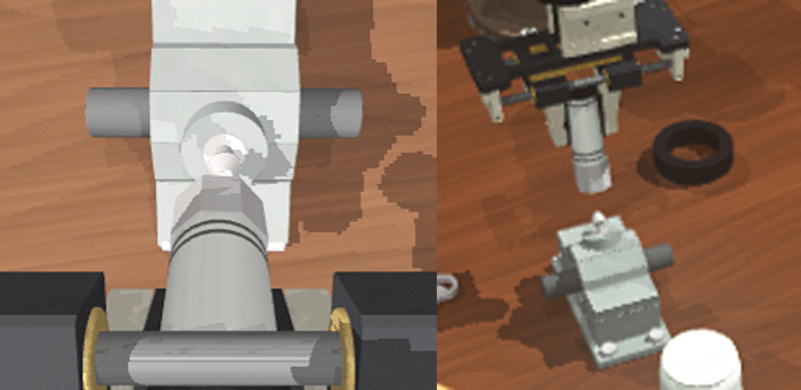

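Emit:
move_arm(jaw=[1,1,1,1], offset=[[0.002,0,0],[0,0.01,0.0036],[0,0.01,0.0036],[0,0,0]], roll=[0,0,0,0])

```text
t: 18.88
eef_pos: [0.5061, -0.1933, 0.1556]
ee_rot: [-1.573, -0.0, -1.717]
force: [-0.6, -0.2, -3.6]
width: 0.0293
```

```bash
python3 look.py L3
```

```text
18.875 [0.5061317569766455, -0.19333169855012658, 0.15563609268751996] [-1.5732828043229974, -0.00011925208824581368, -1.7168887719107562] F [-0.6, -0.2, -3.6] M [-0.02, 0.07, 0.01] 0.02933044985116942
u 0.5288965224917364 v -0.11764021190539332 z 0.15563609268751996
```

View pics/L3.png

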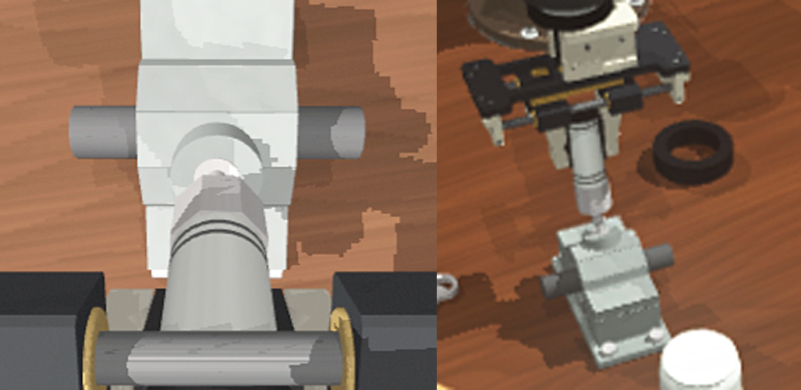

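Run:
```python
import cv2,numpy as np
a=cv2.imread('pics/L3_s.png')[170:250,170:235];b=cv2.imread('pics/L3_w.png')[130:230,230:330]
a=cv2.resize(a,None,fx=7,fy=7,interpolation=cv2.INTER_CUBIC)[:500];b=cv2.resize(b,(0,0),fx=3.4,fy=5*.68,interpolation=cv2.INTER_CUBIC);b=np.pad(b,((0,a.shape[0]-b.shape[0]),(0,0),(0,0)))
cv2.imwrite('pics/z9.png',np.hstack([a,b]))
```

```text
(no output)
```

View pics/z9.png

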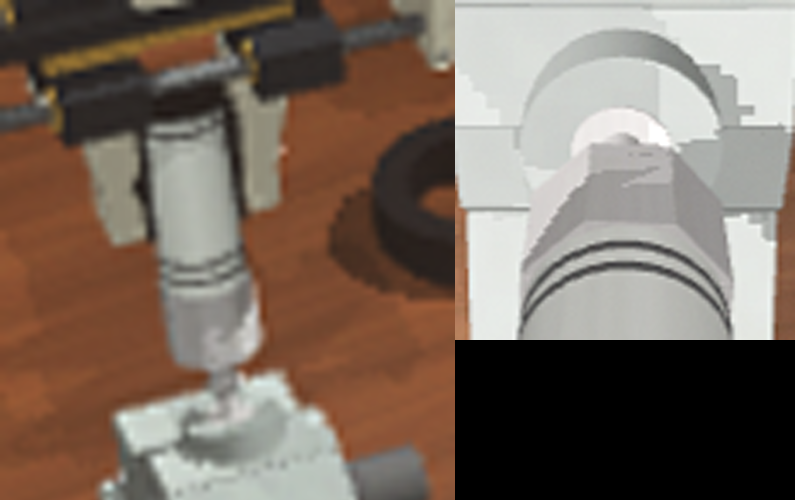

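Run:
```python
from h import *
N=np.array([.5595*.9894-.1168*.1455,-.5595*.1455-.1168*.9894,.0865]);print(N)
for ph in (10,15,18,20,22):
    p=np.radians(ph);a=np.array([-np.sin(p)*.9894,np.sin(p)*.1455,np.cos(p)])
    q=proj('scene',[N,N+.02*a,N+.1*a]);d=q[2]-q[0];print(ph,np.degrees(np.arctan2(d[0],-d[1])),((q-[170,170]+.5)*7).round(0).tolist())
```

```text
[ 0.5365749  -0.19696917  0.0865    ]
10 -8.10070224713287 [[229.0, 419.0], [222.0, 372.0], [194.0, 175.0]]
15 -9.335339364736168 [[229.0, 419.0], [221.0, 370.0], [187.0, 165.0]]
18 -10.026210826568734 [[229.0, 419.0], [220.0, 368.0], [183.0, 160.0]]
20 -10.469810569193893 [[229.0, 419.0], [220.0, 368.0], [181.0, 158.0]]
22 -10.901665826692364 [[229.0, 419.0], [219.0, 367.0], [178.0, 155.0]]
```

Emit:
move_arm(jaw=[1,1,1,1], offset=[[0,0.0047,0.0017],[0,0.0047,0.0017],[0,0.0028,0.001],[0,0,0]], roll=[0,0,0,0], grip_force=55)

```text
t: 19.48
eef_pos: [0.511, -0.194, 0.1446]
ee_rot: [-1.571, -0.0, -1.717]
force: [0.3, 0.3, -4.2]
width: 0.029
```

```bash
python3 look.py L4
```

```text
19.475 [0.5109597781944571, -0.19398155222802338, 0.14456603569940085] [-1.5713137487479811, -6.84029249569118e-05, -1.7166212791739934] F [0.3, 0.3, -4.2] M [-0.04, 0.02, 0.02] 0.028974598172682383
u 0.5337679203947733 v -0.1175807000471128 z 0.14456603569940085
```

View pics/L4.png

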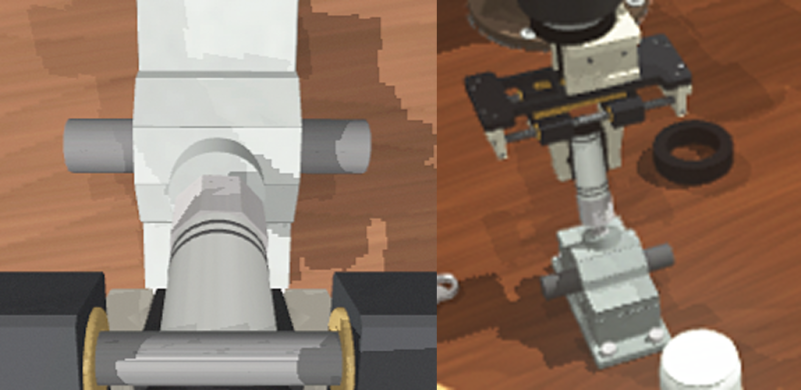

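Emit:
move_arm(jaw=[1,1,1], offset=[[0,0.0028,0.0007],[0,0.0028,0.0009],[0,0,0]], roll=[0,0,0])

```text
t: 19.95
eef_pos: [0.5127, -0.1942, 0.1393]
ee_rot: [-1.571, -0.0, -1.716]
force: [-0.9, 0.7, -1.0]
width: 0.0296
```

Emit:
move_arm(jaw=[1,1,1], offset=[[0,0.0028,0.001],[0,0,0],[0,0,0]], roll=[0,0,0])

```text
t: 20.32
eef_pos: [0.5136, -0.1944, 0.1366]
ee_rot: [-1.571, -0.0, -1.717]
force: [-1.1, 1.7, 0.3]
width: 0.0293
```

Emit:
move_arm(jaw=[1,1], offset=[[0,0.0028,0.001],[0,0,0]], roll=[0,0])

```text
t: 20.58
eef_pos: [0.5146, -0.1946, 0.1338]
ee_rot: [-1.571, -0.0, -1.716]
force: [-3.3, 1.1, 2.8]
width: 0.0293
```

Emit:
move_arm(jaw=[1,1], offset=[[0,0.0019,0.0007],[0,0,0]], roll=[0,0])

```text
t: 20.82
eef_pos: [0.5151, -0.1949, 0.1331]
ee_rot: [-1.571, -0.001, -1.716]
force: [-7.3, 3.0, 14.7]
width: 0.0291
```

Emit:
move_arm(jaw=[1,1], offset=[[0,0.0014,0.0005],[0,0,0]], roll=[0,0])

```text
t: 21.08
eef_pos: [0.5152, -0.1949, 0.1329]
ee_rot: [-1.571, -0.001, -1.716]
force: [-13.5, 5.8, 24.3]
width: 0.0298
```

```bash
python3 look.py L5
python3 - <<'E'
import cv2,numpy as np
a=cv2.imread('pics/L5_s.png')[175:250,170:235];b=cv2.imread('pics/L5_w.png')[130:230,230:330]
a=cv2.resize(a,None,fx=6,fy=6,interpolation=cv2.INTER_CUBIC);b=cv2.resize(b,(0,0),fx=4,fy=4,interpolation=cv2.INTER_CUBIC);b=np.pad(b,((0,a.shape[0]-b.shape[0]),(0,0),(0,0)))
cv2.imwrite('pics/z10.png',np.hstack([a,b]))
E
```

```text
21.075 [0.5152362965724016, -0.1949425652969872, 0.13286485820598792] [-1.570597019089151, -0.0008461784712783249, -1.715728213063989] F [-13.5, 5.8, 24.3] M [2.05, 4.46, 0.09] 0.029774541402130015
u 0.5381389350794458 v -0.1179092929535547 z 0.13286485820598792
```

View pics/z10.png

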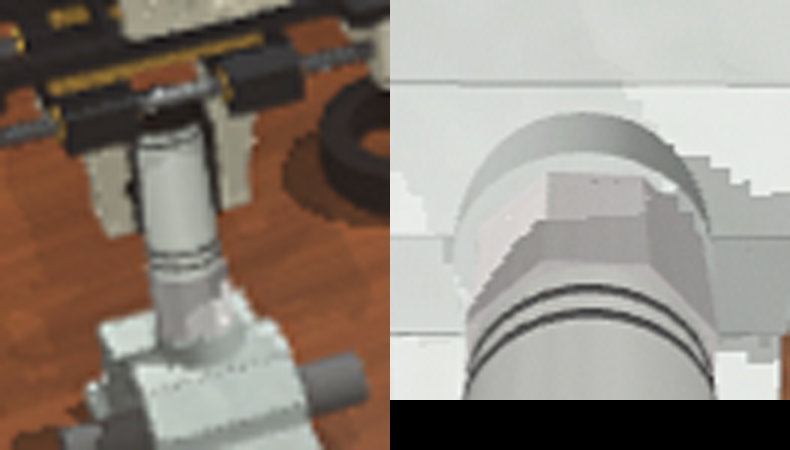

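Emit:
move_arm(jaw=[1,1,1,1,1], offset=[[0,-0.0004,-0.0002],[0,0,0],[0,0,0],[0,0,0],[0,0,0]], roll=[0,0,0,0,0])

```text
t: 21.8
eef_pos: [0.5152, -0.1949, 0.1329]
ee_rot: [-1.57, -0.001, -1.716]
force: [-10.1, 4.0, 21.7]
width: 0.0294
```

```bash
python3 look.py L6
python3 - <<'E'
from station import arm
f=arm.grab_frame("wrist");g=arm.grab_frame("scene")
for t in ('gun','cap_edge','nipple'): print(t,[(r["position"],r["p"]) for r in arm.landmark_of(f,t)][:1],[(r["position"],r["p"]) for r in arm.landmark_of(g,t)][:1])
E
python3 tilt.py pics/L6_w.png 19 t11 230 130 100 120 4
```

```text
21.8 [0.5151722887904392, -0.19492104184994516, 0.1328966128018932] [-1.570437624554568, -0.0007442765641669791, -1.7158557076400713] F [-10.1, 4.0, 21.7] M [1.67, 3.82, 0.09] 0.02941711837439109
u 0.5380724741184275 v -0.11789731078732683 z 0.1328966128018932
gun [([0.5352, -0.1976, 0.0854], 0.7)] [([0.535, -0.2008, 0.0888], 0.95)]
cap_edge [([0.592, -0.2022, 0.056], 0.68)] [([0.7754, -0.2214, 0.0001], 0.65)]
nipple [] [([0.538, -0.1975, 0.0817], 0.78)]
```

View pics/L6.png

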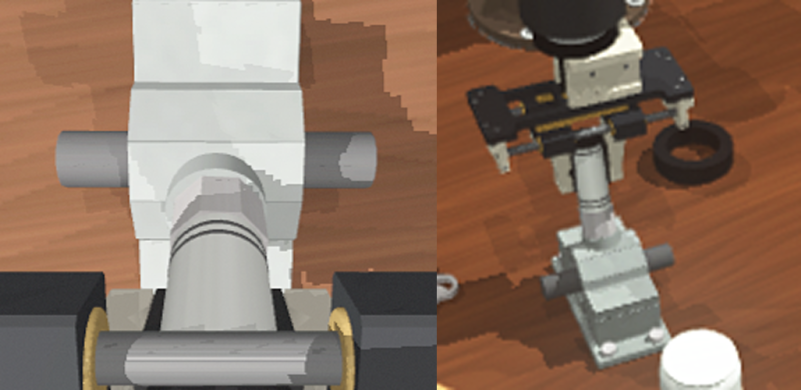

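View pics/t11.png

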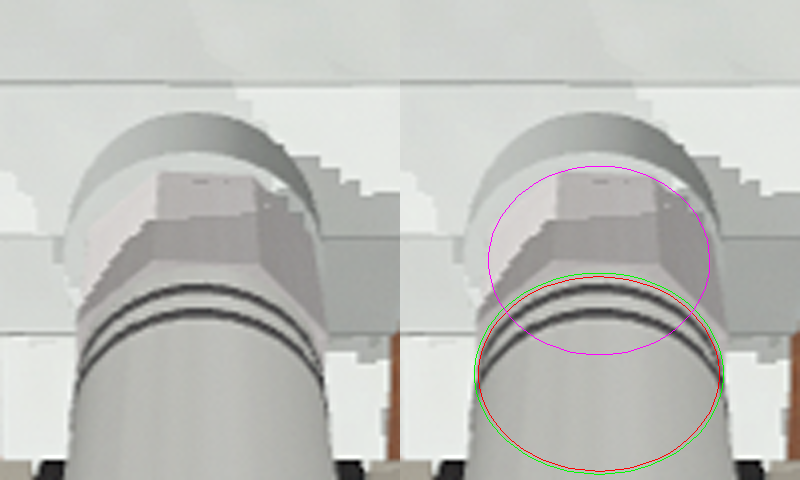

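Run:
```python
from station import arm
s=arm.get_state();print(s['t'],s['force'],s['eef_pos'])
print(arm.job_done())
```

```text
22.3 [-10.22012636   4.57589635  21.58709091] [ 0.51519397 -0.19490057  0.13291731]
the job is handed in; nothing more can be done
None
```

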